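Refit the sprung idler roller in the film dispenser stand

ROBOT

A 6-joint arm with a two-finger parallel gripper is mounted at the origin on the work surface; the furniture and walls round the work are solid. World frame = base frame: x ahead of the robot, y to its left, z up, the work surface at z = 0. Lengths are in m, angles in rad, forces in N, time in s.
With the tool pointing down it reaches from about 0.375 to 0.9 m from the base axis. Payload 3.1 kg.
Tool frame: the origin (TCP) lies between the finger pads; the fingertips stand 22 mm ahead of it and the grasp point (between the pads) lies 3 mm ahead of it; z points along the fingers, y is the line along which they close (so a half turn about z gives the same grasp; the last joint's range is limited). The gripper opens to 87 mm and grips with 3 to 60 N. Pads are 19 mm wide; open, the fingers measure 117 mm over their backs; the gripper's body (75 mm by 190 mm) begins 51 mm behind the grasp point.
Start: joints at [-1.419, 0.527, 1.433, -0, 1.181, -0.178], TCP at [0.202, -0.591, 0.212] pointing down, gripper open.
Joint ranges: [-3.08, 3.08], [-0.75, 2.2], [0.22, 2.44], [-1.43, 4.57], [0, 2.65], [-2.85, 2.85]. Speed limits (rad/s): [2.79, 2.79, 3.14, 3.14, 3.14, 3.14].

INTERFACE

Orientations are given as a unit quaternion [x, y, z, w].
In Python, from rig import robot gives the robot as it stands.
- The arm moves only by the tool move_arm, never from a script. Its argument "series" is text: rows parted by semicolons, each of 6 numbers parted by spaces: the shift along the tool's x, y, z in mm, then the turn, a rotation vector about the tool's x, y, z in degrees. In form: dx dy dz ax ay az; .... A call has 1 to 8 rows; each row is the pose to reach, as a shift and turn from the pose commanded when the call began, along the tool's axes at that moment; what a row does not reach only later rows make up. A row lasts 1/12 s, in which the tool goes at most 41.7 mm and 7.16 degrees, less where a joint would pass 70% of its speed; a pose out of reach is approached as far as the arm can. A call with a gripper value outside its range is refused whole. "jaw" is the opening, from 0 (shut) to 1 (fully open), set as the call begins (left out, the last holds). The fingers move at their own pace and stop on an object; "newtons" is the grip in N (left out, the last holds). Time passes only in rows, so rows that repeat a pose let the fingers close. It gives the time, the measured TCP pose, the force, the opening and the grip force at its end, in the units of the state.
- robot.get_obs(): the state, without advancing time (a new reading comes with each control period).
- robot.camera(name): name is "side" or "top" or "wrist"; returns a dict with "img" (420x560x3 uint8, red, green, blue), "mtx" (3x3 intrinsics, pixels), "distortion" ([k1, k2, p1, p2, k3] as OpenCV has them; the pictures are not rectified), "world_to_cam" (4x4, takes a point from world to camera coordinates). Camera axes: x right, y down, z forward; pixel columns grow to the right and rows downward; lengths in m; the calibration is good to about 2 mm. A picture is of the moment at which its call begins. There is no depth.
- robot.hand_in(): hands the job in; it is judged then, once.
Trained networks look in a picture, given as the dict that the camera call returned (one of the last four; its "shot" number tells which), for a name from the list of things; names that differ only in an ending like _2 or _b are one class to them, and where a whole thing is asked for, a point or a joint stands for the part that bears it (a point fixed in the world has none). Each returns a list of dicts, best first, with "p" (0 to 1); they miss things now and then, are a little off and sometimes report something else, mostly with a low value. They report only what shows in the picture. A call takes as long as a camera call. They do not tell look-alikes from the thing itself.
- robot.search_frame(picture, thing): "xyz" ([x, y, z] in m, in world coordinates, good to about 4 mm: the middle of the surface that is visible of it).
- robot.tip_of(picture, thing): "xyz" ([x, y, z] in m, in world coordinates, good to about 4 mm: a listed point, or the origin of a listed thing).
The state is a dict: "time": time; "q": joint angles; "joint_velocities": joint speeds; "joint_torque": joint torques, N m; "position": TCP position; "tool_rot": TCP orientation; "ft_force": force on the tool from outside, world axes, zero at the start; "moment": the same for the moment, N m; "grip_width": finger opening in m; "grip_force": force on a finger pad.
Only numpy, scipy, OpenCV 4.12 (cv2) and the standard library are available. Lean on these libraries where they do the work, as an engineer would, in place of code of your own. Each camera call takes 0.05 s, during which the arm holds its last target. There are 200 camera calls.

TASK

Put the sprung rubber roller back into the blue dispenser stand: press its brass spring nib in against the inner face of the tall cheek, slide it down between the cheeks until the nib springs into its socket, then ease the roller back so that the steel pin goes fully into the socket of the low cheek, and let go. Be gentle on the spring: feel for the cheeks and never ram the nib hard to the end of its travel. Do not disturb the petri dish or the dropper bottle.

Things in the scene. Friction and masses are not known exactly. Their poses are not given: they have to be found in the camera images.
- stand: blue dispenser stand, fixed, foot 100 x 226 mm and 11 mm high; origin on the table under the middle of the foot; z up; y along the foot, towards the tall cheek. Posts 32 x 12 mm, 66 mm high, stand at y = -94 and +94 mm
- roller_mid (a point): centre of the loose sprung roller, 0.11 to 0.17 kg; its y axis is the roller's axis and points to the brass nib. Black rubber barrel 30 mm in diameter and 70 mm long (grip it across there, firmly), steel ends 26 mm in diameter; 110 mm long over the ends, without nib and pin. It lies on the rest
- pin_tip (a point): tip of the fixed steel pin at the roller's -y end: 8 mm in diameter, round tip, stands out 8 mm from the steel end (tip 63 mm from roller_mid)
- nib_tip (a point): tip of the brass nib at the roller's +y end: 8 mm in diameter, round tip, stands out 26 mm from the steel end when free (tip 81 mm from roller_mid)
- nib (a joint): how far the nib is pushed into the roller, m: 0 = free, 0.021 = end of its travel (5 mm still standing out). The spring pushes back with 2.5 N at first touch, rising evenly to 5 N at the end of its travel, which is a hard stop; the motion is damped, 0.7 N more for each 10 mm/s. Pressed and sliding down the groove it rubs with 2 to 3 N, which vanishes as it springs into the socket
- rest: grey fixed rest that the roller lies on, foot 64 x 112 x 8 mm, origin under its middle, y along the roller. Two V supports, 37 to 49 mm to either side of the middle, carry the steel ends; the roller's axis is 42 mm above the table
- bracket_nominal (a point): point of the stand 80 mm above the table over its middle, axes as the stand's. An aluminium bracket with two cheeks, 126 mm between their inner faces, is clamped to the posts. Its two sockets face each other along y at x = 0, but it may be clamped up to 10 mm higher or lower and up to 12 mm to either side along y: not measured, find it by feel. A bar joins the cheeks 45 mm below
- tall_side (a point): where the socket of the tall (+y) cheek would be if the bracket sat at its nominal place (same unmeasured offset): centre of the mouth, in the inner face. Socket 11 x 11 mm, 8 mm deep. Cheek 40 mm wide, top 56 mm above its socket. Two dark ribs, 3 mm proud, form an upright groove 13 mm wide from 12 mm below to 53 mm above the socket, which guides the nib down to it
- low_side (a point): the same for the low (-y) cheek: socket 12 mm wide, from 7 mm below to 6 mm above this level, 9 mm deep; cheek top only 11 mm above. To pass level between the cheeks the roller needs its nib pressed in by 18 to 21 mm. Home, the pin is fully in, the roller's steel end lies against this cheek, and the nib, 8 mm deep in its socket, is still pressed in by about 2 mm
- dish: loose small glass petri dish, 60 mm across, 13 mm high, origin under its middle: leave it alone
- dropper: loose brown glass dropper bottle, 33 mm across, 102 mm high, origin under its middle: leave it alone
Things that resemble listed ones, but are neither listed nor needed, are in the scene too. What is shaped like the part that bears roller_mid but turquoise is not meant.

How it is judged:
On the way, in this order (a step that is already met when the one before it is completed fails the run):
1. the roller is lifted well clear of its rest (its middle more than 90 mm above the table) (height (world z) of roller_mid above 0.09 m), for 0.1 s.
2. the nib is pressed in by more than 8 mm with the roller over or between the cheeks (value of joint nib above 0.008 m and distance between roller_mid and bracket_nominal below 0.06 m), for 0.1 s.
At the end, for the whole second after the job is handed in: Roller level between the cheeks, nib and pin in their sockets: nib within 5 mm of free, axis within 0.06 rad of the stand's y, middle within 6 mm of the socket line in x, y -22 to +6 mm and z -15 to +13 mm from bracket_nominal; at rest (value of joint nib below 0.005 m and x of roller_mid in the frame of bracket_nominal between -0.006 and 0.006 m and y of roller_mid in the frame of bracket_nominal between -0.022 and 0.006 m and z of roller_mid in the frame of bracket_nominal between -0.015 and 0.013 m and angle between the y axis of roller_mid and the y axis of stand, either way round below 0.06 rad and linear speed of roller below 0.02 m/s); the robot touches nothing.
It fails at once if the nib is rammed: more than 18 N on it (contact force between nib and anything else above 18 N).
It fails at once if the petri dish is moved by more than 20 mm (distance of dish from where it was at the start of the episode above 0.02 m).
It fails at once if the dropper bottle is moved by more than 20 mm (distance of dropper from where it was at the start of the episode above 0.02 m).
It also fails if it takes over 61 s, if anything falls off the work surface, if the arm or the gripper's body presses on something with over 40 N, if the wrist force passes 120 N, or if a joint passes its speed limit or range.

## Working session

There is one attempt and no reset: what is moved stays moved. The work goes in short steps, Python scripts to look and compute and a tool call to move; the robot and the scene stay as the last step left them, time stands still between calls to the robot, and variables do not carry over. Pictures are saved under pics/ and viewed, at most 10 in all, crops included, and the job is handed in when it is done.

Besides the shell and the picture viewer there is one more tool, called after ">>>" as name(argument=value, ...), one argument or row to a line, values as JSON. move_arm: Moves the arm, as the interface text tells. Its arguments: {"type":"object","properties":{"series":{"type":"string"},"jaw":{"type":"number"},"newtons":{"type":"number"}},"required":["series"]}

```bash
mkdir -p pics; cat > h.py <<'E'
import numpy as np, cv2
from rig import robot
from scipy.spatial.transform import Rotation as R
def save(p,n): cv2.imwrite('pics/'+n+'.png',p['img'][:,:,::-1])
def px(p,X):
    M=p['world_to_cam']; 
    return cv2.projectPoints(np.array(X,float).reshape(-1,1,3),cv2.Rodrigues(M[:3,:3])[0],M[:3,3],p['mtx'],np.array(p['distortion'],float))[0].reshape(-1,2)
def ray(p,uv):
    M=np.array(p['world_to_cam']); u=cv2.undistortPoints(np.array(uv,float).reshape(-1,1,2),np.array(p['mtx']),np.array(p['distortion'],float)).reshape(-1,2)
    d=np.c_[u,np.ones(len(u))]@M[:3,:3]; return -M[:3,:3].T@M[:3,3],d
def atz(p,uv,z):
    c,d=ray(p,uv); return c+d*((z-c[2])/d[:,2])[:,None]
E
python3 - <<'E'
from h import *
np.set_printoptions(precision=4,suppress=True)
o=robot.get_obs();print(o)
for c in ['top','side']:
    p=robot.camera(c);save(p,c+'1')
    for t in ['stand','roller_mid','pin_tip','nib_tip','rest','bracket_nominal','tall_side','low_side','dish','dropper']:
        for r in robot.tip_of(p,t)[:3]: print(c,t,np.array(r['xyz']).round(4),round(r['p'],2),px(p,r['xyz']).round()[0])
E
```

```text
{'time': 0.0, 'q': array([-1.4195,  0.5285,  1.4339,  0.    ,  1.1814, -0.1785]), 'joint_velocities': array([-0.0013,  0.001 ,  0.0008, -0.0007, -0.0004, -0.0008]), 'joint_torque': array([  0.0004, -44.0045, -17.6591,   0.0635,   0.0584,  -0.0002]), 'position': array([ 0.2023, -0.5905,  0.2105]), 'tool_rot': array([ 0.9864,  0.1642,  0.    , -0.0011]), 'ft_force': array([ 0.1059, -0.8911,  0.4338]), 'moment': array([-0.0182, -0.0325, -0.0151]), 'grip_force': 0.0, 'grip_width': 0.08682414705986737}
top stand [0.3879 0.2008 0.0043] 0.79 [199. 269.]
top stand [ 0.4339 -0.2053  0.0412] 0.37 [363. 249.]
top roller_mid [ 0.4346 -0.2073  0.0439] 0.88 [364. 249.]
top roller_mid [ 0.3979 -0.3694  0.014 ] 0.66 [428. 263.]
top pin_tip [ 0.4436 -0.3265  0.0135] 0.94 [410. 245.]
top pin_tip [ 0.4429 -0.2721  0.0408] 0.93 [391. 245.]
top nib_tip [ 0.4303 -0.1251  0.0441] 0.45 [330. 251.]
top nib_tip [ 0.3386 -0.425   0.0106] 0.4 [450. 287.]
top nib_tip [0.3914 0.1376 0.0815] 0.17 [219. 268.]
top rest [ 0.434  -0.207  -0.0043] 0.72 [361. 250.]
top rest [0.3926 0.1372 0.08  ] 0.46 [219. 267.]
top bracket_nominal [0.3875 0.2007 0.0781] 0.6 [192. 269.]
top tall_side [0.3821 0.264  0.08  ] 0.68 [166. 271.]
top tall_side [ 0.4337 -0.2102 -0.003 ] 0.57 [362. 250.]
top low_side [0.3916 0.1384 0.0796] 0.82 [219. 267.]
top dish [ 0.6131 -0.3181 -0.0032] 0.8 [402. 179.]
top dish [0.5778 0.2876 0.0045] 0.27 [167. 195.]
top dropper [0.5786 0.2879 0.0015] 0.71 [167. 195.]
side stand [0.3912 0.2063 0.0013] 0.69 [224. 268.]
side roller_mid [ 0.3924 -0.3758  0.0205] 0.49 [397. 218.]
side bracket_nominal [0.3886 0.2021 0.0811] 0.87 [223. 244.]
side tall_side [0.3836 0.2611 0.0841] 0.88 [202. 249.]
side low_side [0.3914 0.1408 0.083 ] 0.61 [244. 238.]
side dish [ 0.6066 -0.3228 -0.0004] 0.41 [349. 198.]
side dropper [0.5803 0.2919 0.0027] 0.66 [180. 239.]
```

View pics/top1.png

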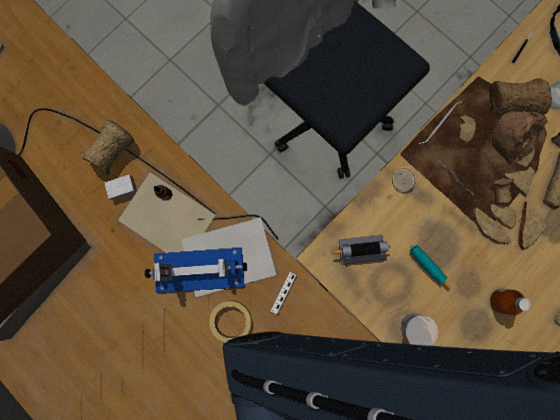

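View pics/side1.png

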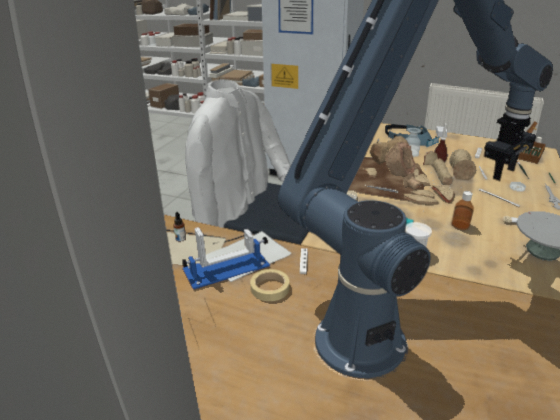

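The top picture shows the black roller on its grey rest at about (364,249), with the brass nib to the left at (335,252). The turquoise look-alike is at (429,265). The stand is at (199,269), its tall cheek at the left (166,271), and the dropper bottle (167,193) and the dish (402,180) are both out of the way. The side picture confirms the stand at (224,268), with the tall cheek to its left.

I'll move over the roller, turning the tool's x along its axis.

>>> move_arm(
  series="43 -36 -5 0 0 -7; 86 -72 -10 0 0 -14; 128 -108 -15 0 0 -21; 160 -134 -20 0 0 -28; 192 -160 -25 0 0 -35; 220 -185 -30 0 0 -42; 250 -210 -35 0 0 -49; 280 -235 -40 0 0 -56",
  jaw=1,
  newtons=30,
)

```text
time: 1.77
position: [0.3742, -0.3058, 0.2477]
tool_rot: [0.792, 0.61, 0.0, 0.0]
ft_force: [-0.2, 0.3, 0.0]
grip_width: 0.0872
grip_force: 0.0
```

```bash
cat >> h.py <<'E'
def go(xyz,ang):
    o=robot.get_obs(); r=R.from_quat(o['tool_rot']); a=np.radians(ang)
    x=np.array([np.cos(a),np.sin(a),0]); y=np.array([np.sin(a),-np.cos(a),0])
    T=R.from_matrix(np.c_[x,y,[0,0,-1]])
    print('t',o['time'],'shift',(r.inv().apply(np.array(xyz)-o['position'])*1000).round(1),'turn',np.degrees((r.inv()*T).as_rotvec()).round(2))
E
python3 -c "
from h import *
go([.434,-.207,.25],94.9)"
```

```text
t 1.7667 shift [110.8  32.6  -2.3] turn [  0.02   0.02 -19.69]
```

>>> move_arm(
  series="35 11 -2 0 0 -7; 75 22 -2 0 0 -14; 111 33 -2 0 0 -20; 111 33 -2 0 0 -20; 111 33 -2 0 0 -20",
)

```text
time: 2.18
position: [0.4351, -0.2072, 0.2494]
tool_rot: [0.675, 0.738, -0.0, 0.0]
ft_force: [-0.3, -0.4, -0.1]
grip_width: 0.0871
grip_force: 0.0
```

```bash
python3 - <<'E'
from h import *
p=robot.camera('wrist');save(p,'w1')
for t in ['roller_mid','pin_tip','nib_tip','rest']:
    for r in robot.tip_of(p,t)[:2]: print(t,np.array(r['xyz']).round(4),round(r['p'],2),px(p,r['xyz']).round()[0])
o=robot.get_obs();print(o['position'],o['tool_rot'],o['time'])
E
```

```text
roller_mid [ 0.3952 -0.3712  0.0184] 0.96 [249. 285.]
pin_tip [ 0.4419 -0.3275  0.015 ] 0.96 [282. 260.]
pin_tip [ 0.4383 -0.2679  0.0421] 0.66 [283. 228.]
nib_tip [ 0.4275 -0.1275  0.0402] 0.63 [285. 117.]
nib_tip [ 0.3354 -0.4238  0.0129] 0.6 [209. 310.]
rest [ 0.4401 -0.2082  0.0012] 0.65 [289. 178.]
[ 0.43387166 -0.21026837  0.24918579] [ 6.77233988e-01  7.35767703e-01 -1.02394583e-04  5.50676248e-05] 2.4333
```

View pics/w1.png

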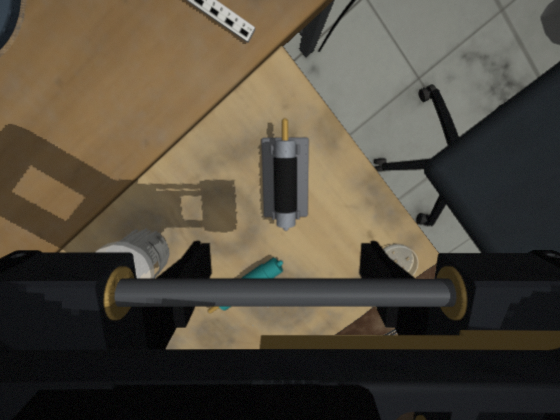

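The wrist picture shows the roller lengthwise: nib tip at (285,119), pin tip at (287,230), barrel from about (285,155) to (286,213). I'll turn those pixels into positions.

```bash
python3 - <<'E'
from h import *
p=robot.camera('wrist'); a=atz(p,[[285,119],[287,230],[285,155],[286,213]],.042);print(a.round(4))
q=robot.camera('top');b=[r for r in robot.tip_of(q,'roller_mid')+robot.tip_of(q,'pin_tip')+robot.tip_of(q,'nib_tip')]
print([(np.array(r['xyz']).round(4),r['p']) for r in b])
d=a[0]-a[1];print(np.linalg.norm(d),np.degrees(np.arctan2(d[1],d[0])), a[1]+d*63/144)
s=p['img'][:,:,:].astype(int).sum(2)
m=(s<150).astype(np.uint8); m[:140]=0;m[232:]=0;m[:,:255]=0;m[:,315:]=0
n,l,st,c=cv2.connectedComponentsWithStats(m); i=1+st[1:,4].argmax(); print(st[i],c[i],atz(p,[c[i]],.045))
ys,xs=np.where(l==i); v=cv2.fitLine(np.c_[xs,ys].astype(np.float32),2,0,.01,.01).ravel(); e=atz(p,[v[2:]-20*v[:2],v[2:]+20*v[:2]],.05);d=e[0]-e[1];print(np.degrees(np.arctan2(d[1],d[0])))
for i in range(3):
  o=robot.get_obs();print(o['position'],o['time'])
go([.434,-.205,.039],94.9)
E
```

```text
[[ 0.4271 -0.1328  0.042 ]
 [ 0.4415 -0.2738  0.042 ]
 [ 0.4307 -0.1754  0.042 ]
 [ 0.4382 -0.2503  0.042 ]]
[(array([ 0.4335, -0.2072,  0.0452]), 0.88), (array([ 0.3967, -0.3689,  0.0127]), 0.69), (array([ 0.4265, -0.1235,  0.0449]), 0.59), (array([ 0.436 , -0.2078, -0.0015]), 0.18)]
0.14178050275788823 95.84164786701373 [ 0.43521942 -0.21211005  0.042     ]
[ 274  154   24   56 1272] [285.74606918 181.88522013] [[ 0.43435736 -0.20844942  0.045     ]]
95.80754115370179
[ 0.43402797 -0.20964572  0.24916879] 2.6833
[ 0.43402797 -0.20964572  0.24916879] 2.6833
[ 0.43402797 -0.20964572  0.24916879] 2.6833
t 2.6833 shift [  4.6   0.4 210.2] turn [-0.01 -0.   -0.1 ]
```

>>> move_arm(
  series="2 0 41 0 0 -1; 2 0 82 0 0 -1; 2 0 123 0 0 -1; 2 0 160 0 0 -1; 2 0 185 0 0 -1; 2 0 200 0 0 -1; 2 0 204 0 0 -1; 2 0 204 0 0 -1",
)

```text
time: 3.35
position: [0.4336, -0.2069, 0.0442]
tool_rot: [0.67, 0.742, -0.0, -0.001]
ft_force: [-0.5, 0.6, 0.6]
grip_width: 0.0872
grip_force: 0.0
```

>>> move_arm(
  series="0 0 0 0 0 0; 0 0 0 0 0 0; 0 0 0 0 0 0; 0 0 0 0 0 0; 0 0 0 0 0 0; 0 0 0 0 0 0",
  jaw=0,
  newtons=50,
)

```text
time: 3.85
position: [0.4345, -0.2072, 0.0458]
tool_rot: [0.67, 0.743, 0.0, 0.001]
ft_force: [0.1, 0.5, 0.2]
grip_width: 0.0547
grip_force: 0.0
```

>>> move_arm(
  series="0 0 0 0 0 0; 0 0 0 0 0 0; 0 0 0 0 0 0; 0 0 0 0 0 0; 0 0 0 0 0 0; 0 0 0 0 0 0; 0 0 0 0 0 0; 0 0 0 0 0 0",
)

```text
time: 4.52
position: [0.4352, -0.2075, 0.0459]
tool_rot: [0.67, 0.742, 0.0, 0.001]
ft_force: [0.4, 0.6, 9.4]
grip_width: 0.004
grip_force: 5.1
```

```bash
python3 - <<'E'
from h import *
p=robot.camera('wrist');q=robot.camera('top');
a=cv2.resize(p['img'][60:340,130:430],None,fx=1.4,fy=1.4);b=cv2.resize(q['img'][200:300,320:460],None,fx=2.7,fy=2.7)
im=np.zeros((400,800,3),np.uint8);im[:392,:420]=a;im[:270,420:798]=b
cv2.imwrite('pics/c2.png',im[:,:,::-1]);print(robot.get_obs()['grip_width'])
for t in ['roller_mid','pin_tip','nib_tip']:
  for pp in (p,q):
    for r in robot.tip_of(pp,t)[:2]: print(t,np.array(r['xyz']).round(4),round(r['p'],2))
E
```

```text
0.0012594866192352028
roller_mid [ 0.4363 -0.2058  0.0417] 0.8
pin_tip [ 0.4397 -0.269   0.0402] 0.72
nib_tip [ 0.4265 -0.127   0.04  ] 0.62
```

View pics/c2.png

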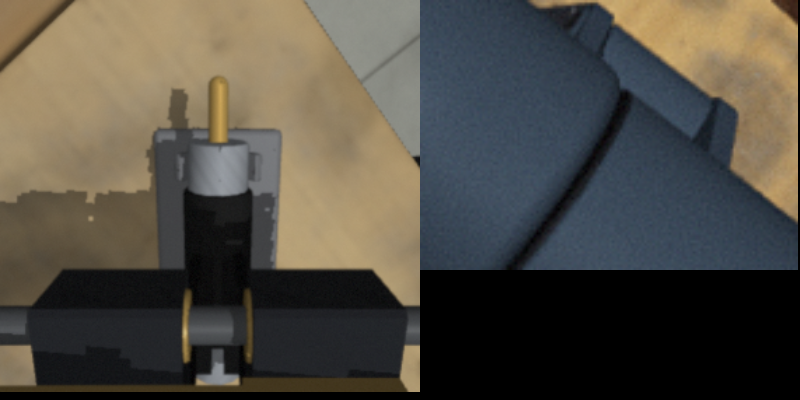

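The crop shows the nib at (218,110) and the barrel at (218,240) running under the nearly closed finger carriers. It doesn't show where the fingertips are, so I'll project the tool points and look at the full picture.

```bash
python3 - <<'E'
from h import *
p=robot.camera('wrist');o=robot.get_obs();print(o['grip_width'],o['grip_force'],o['ft_force'],o['position'],o['time'])
r=R.from_quat(o['tool_rot'])
for d in ([0,0,-.03],[0,0,0],[0,0,.003],[0,0,.022],[0,.0435,.022],[.0095,0,.022]): print(d,px(p,o['position']+r.apply(d)).round(),)
M=np.array(p['world_to_cam']);c=-M[:3,:3].T@M[:3,3];print('cam',c, 'view',M[2,:3])
im=cv2.resize(p['img'][180:,180:390],None,fx=2.4,fy=2.4);im=np.clip(im.astype(float)*2.0,0,255).astype(np.uint8)
cv2.imwrite('pics/c3.png',im[:,:,::-1])
E
```

```text
0.0006033340499655791 3.8263335451483727 [-0.1536318  -0.39368371  8.1443975 ] [ 0.43520337 -0.20763898  0.04617667] 4.9667
[0, 0, -0.03] [[285. 273.]]
[0, 0, 0] [[285. 250.]]
[0, 0, 0.003] [[285. 248.]]
[0, 0, 0.022] [[285. 236.]]
[0, 0.0435, 0.022] [[348. 236.]]
[0.0095, 0, 0.022] [[285. 223.]]
cam [ 0.42690034 -0.13087946  0.21896283] view [ 0.03041158 -0.2822966  -0.95884502]
```

View pics/c3.png

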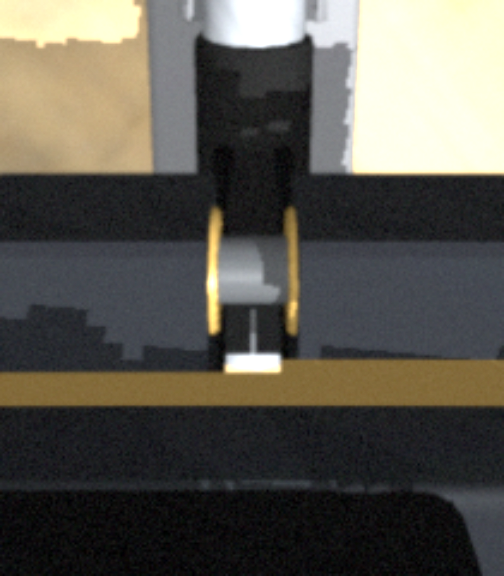

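>>> move_arm(
  series="0 0 0 0 0 0; 0 0 0 0 0 0; 0 0 0 0 0 0; 0 0 0 0 0 0; 0 0 0 0 0 0; 0 0 0 0 0 0; 0 0 0 0 0 0; 0 0 0 0 0 0",
  jaw=0.7,
)

```text
time: 5.63
position: [0.4341, -0.2068, 0.0449]
tool_rot: [0.67, 0.743, -0.0, -0.0]
ft_force: [-0.2, 0.1, 0.0]
grip_width: 0.0456
grip_force: 0.0
```

```bash
python3 - <<'E'
from h import *
p=robot.camera('wrist');o=robot.get_obs();print(o['grip_width'],o['grip_force'],o['ft_force'],o['position'],o['time'])
im=cv2.resize(p['img'][100:350,130:440],None,fx=2.4,fy=2.4);im=np.clip(im.astype(float)*2.0,0,255).astype(np.uint8)
cv2.imwrite('pics/c4.png',im[:,:,::-1])
E
```

```text
0.0497961277659093 0.0 [ 0.44026212 -0.0162039  -0.43748312] [ 0.43408346 -0.2068124   0.04493903] 5.6833
```

View pics/c4.png

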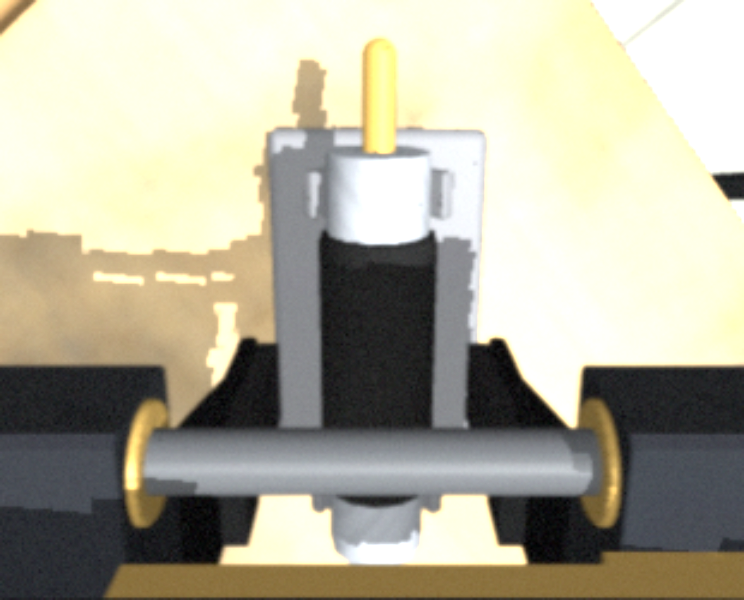

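The wrist picture shows the roller still seated, nib at (380,95), with the half-open fingers flanking the barrel at (280,420) and (470,420), 50 mm apart. The placement is right, but the first grip read a near-zero opening. I'll close again in small steps at a lower force.

>>> move_arm(
  series="0 0 0 0 0 0; 0 0 0 0 0 0; 0 0 0 0 0 0; 0 0 0 0 0 0",
  jaw=0.32,
  newtons=25,
)

```text
time: 6.02
position: [0.4342, -0.2069, 0.0452]
tool_rot: [0.67, 0.743, 0.0, -0.0]
ft_force: [-0.2, 0.6, -0.6]
grip_width: 0.0386
grip_force: 0.0
```

>>> move_arm(
  series="0 0 0 0 0 0; 0 0 0 0 0 0; 0 0 0 0 0 0; 0 0 0 0 0 0",
  jaw=0.25,
)

```text
time: 6.35
position: [0.4342, -0.207, 0.0452]
tool_rot: [0.67, 0.743, 0.0, -0.0]
ft_force: [0.1, -0.4, -0.5]
grip_width: 0.0226
grip_force: 0.0
```

The opening reads 22.6 mm with no force, and in the picture the fingertips end about 10 mm above where the tool data puts them. I'll check the height scale before going lower.

```bash
python3 - <<'E'
from h import *
p=robot.camera('wrist');save(p,'w5');q=cv2.imread('pics/c4.png')
o=robot.get_obs();print(p['mtx'],o['q'],o['grip_width'],o['ft_force'],o['position'])
# roller prediction if axis z = .042 / .03
m=np.array([.434,-.208]);d=np.array([np.cos(np.radians(95.8)),np.sin(np.radians(95.8))]);n=np.array([-d[1],d[0]])
f=lambda u:((np.asarray(u)-[130,100])*2.4).round()
for z in (.042,.030,.02):
  for s,w in((.081,0),(.055,.013),(.035,.015),(-.055,.013)):
    print(z,s,f(px(p,[[*(m+d*s+n*w),z],[*(m+d*s-n*w),z]])).tolist())
# rest foot corners, table-level
for z in(0.008,): print(f(px(p,[[*(m+d*.056+n*.032),z],[*(m+d*.056-n*.032),z]])))
E
```

```text
[[303.34405486   0.         284.98954894]
 [  0.         303.34405486 209.12968542]
 [  0.           0.           1.        ]] [-6.77712874e-01  6.26334296e-01  1.92473352e+00  1.27442724e-05
  5.90534683e-01 -7.80604579e-01] 0.022214733113190815 [-0.84540865  0.48423987 -0.2499303 ] [ 0.43416852 -0.20696435  0.04522926]
0.042 0.081 [[372.0, 34.0], [372.0, 34.0]]
0.042 0.055 [[318.0, 147.0], [426.0, 147.0]]
0.042 0.035 [[311.0, 227.0], [432.0, 228.0]]
0.042 -0.055 [[325.0, 536.0], [417.0, 537.0]]
0.03 0.081 [[372.0, 34.0], [372.0, 34.0]]
0.03 0.055 [[321.0, 141.0], [422.0, 141.0]]
0.03 0.035 [[315.0, 217.0], [428.0, 217.0]]
0.03 -0.055 [[328.0, 511.0], [415.0, 511.0]]
0.02 0.081 [[372.0, 35.0], [372.0, 35.0]]
0.02 0.055 [[324.0, 136.0], [420.0, 136.0]]
0.02 0.035 [[318.0, 209.0], [426.0, 209.0]]
0.02 -0.055 [[330.0, 491.0], [413.0, 491.0]]
[[260. 127.]
 [484. 128.]]
```

>>> move_arm(
  series="0 0 0 0 0 0; 0 0 0 0 0 0; 0 0 0 0 0 0; 0 0 0 0 0 0; 0 0 0 0 0 0; 0 0 0 0 0 0; 0 0 0 0 0 0; 0 0 0 0 0 0",
  jaw=0.9,
)

```text
time: 7.07
position: [0.4342, -0.207, 0.0452]
tool_rot: [0.67, 0.743, -0.0, 0.0]
ft_force: [0.2, -0.0, -0.1]
grip_width: 0.0675
grip_force: 0.0
```

>>> move_arm(
  series="0 0 3 0 0 0; 0 0 6 0 0 0; 0 0 9 0 0 0; 0 0 11 0 0 0; 0 0 12 0 0 0; 0 0 12 0 0 0",
)

```text
time: 7.57
position: [0.434, -0.2068, 0.0328]
tool_rot: [0.67, 0.743, -0.0, -0.0]
ft_force: [0.0, 0.4, 0.9]
grip_width: 0.0781
grip_force: 0.0
```

>>> move_arm(
  series="0 0 1 0 0 0; 0 0 2 0 0 0; 0 0 3 0 0 0; 0 0 4 0 0 0; 0 0 5 0 0 0; 0 0 5 0 0 0",
)

```text
time: 8.07
position: [0.4341, -0.2069, 0.0281]
tool_rot: [0.67, 0.743, -0.0, -0.0]
ft_force: [0.1, 0.7, 1.2]
grip_width: 0.0784
grip_force: 0.0
```

>>> move_arm(
  series="0 0 1 0 0 0; 0 0 2 0 0 0; 0 0 3 0 0 0; 0 0 4 0 0 0; 0 0 4 0 0 0; 0 0 4 0 0 0",
)

```text
time: 8.57
position: [0.4341, -0.2069, 0.0241]
tool_rot: [0.67, 0.743, 0.0, -0.0]
ft_force: [-0.6, -0.3, 0.4]
grip_width: 0.0787
grip_force: 0.0
```

>>> move_arm(
  series="0 0 0 0 0 0; 0 0 0 0 0 0; 0 0 0 0 0 0; 0 0 0 0 0 0; 0 0 0 0 0 0; 0 0 0 0 0 0; 0 0 0 0 0 0",
  jaw=0.28,
  newtons=25,
)

```text
time: 9.15
position: [0.4342, -0.207, 0.0242]
tool_rot: [0.67, 0.743, -0.0, -0.0]
ft_force: [0.3, 0.2, 1.5]
grip_width: 0.0397
grip_force: 0.0
```

>>> move_arm(
  series="0 0 0 0 0 0; 0 0 0 0 0 0; 0 0 0 0 0 0; 0 0 0 0 0 0",
)

```text
time: 9.48
position: [0.4351, -0.2073, 0.0244]
tool_rot: [0.67, 0.742, 0.0, 0.001]
ft_force: [3.7, 0.9, 0.6]
grip_width: 0.0293
grip_force: 25.0
```

The fingers now hold the barrel at 29 mm. The tips sit higher than the tool data says, so from here I'll use the roller's height as TCP reading plus an offset. I'll regrip 7 mm deeper and firmer, then lift.

>>> move_arm(
  series="0 0 0 0 0 0; 0 0 0 0 0 0; 0 0 0 0 0 0; 0 0 3 0 0 0; 0 0 5 0 0 0; 0 0 7 0 0 0; 0 0 7 0 0 0",
  jaw=0.55,
)

```text
time: 10.07
position: [0.4337, -0.2068, 0.0167]
tool_rot: [0.67, 0.743, -0.0, -0.001]
ft_force: [0.7, -0.7, -0.1]
grip_width: 0.0476
grip_force: 0.0
```

>>> move_arm(
  series="0 0 0 0 0 0; 0 0 0 0 0 0; 0 0 0 0 0 0; 0 0 0 0 0 0; 0 0 0 0 0 0; 0 0 0 0 0 0; 0 0 0 0 0 0; 0 0 0 0 0 0",
  jaw=0.2,
  newtons=45,
)

```text
time: 10.73
position: [0.4351, -0.2074, 0.0174]
tool_rot: [0.67, 0.742, 0.0, 0.001]
ft_force: [4.2, 1.9, 0.6]
grip_width: 0.029
grip_force: 45.0
```

>>> move_arm(
  series="0 0 -8 0 0 0; 0 0 -20 0 0 0; 0 0 -40 0 0 0; 0 0 -60 0 0 0; 0 0 -80 0 0 0; 0 0 -96 0 0 0; 0 0 -108 0 0 0; 0 0 -108 0 0 0",
  newtons=60,
)

```text
time: 11.4
position: [0.434, -0.2073, 0.1274]
tool_rot: [0.67, 0.743, -0.0, 0.001]
ft_force: [-0.2, -1.3, -0.7]
grip_width: 0.0287
grip_force: 60.0
```

>>> move_arm(
  series="15 0 0 0 0 0; 40 0 0 0 0 0; 70 -1 0 0 0 0; 100 -2 0 0 0 0; 130 -3 0 0 0 0; 160 -4 0 0 0 1; 190 -5 0 0 0 1; 220 -5 0 0 0 2",
)

```text
time: 12.07
position: [0.4034, 0.0137, 0.1242]
tool_rot: [0.683, 0.731, -0.001, -0.002]
ft_force: [1.4, -0.2, -1.6]
grip_width: 0.0287
grip_force: 60.0
```

>>> move_arm(
  series="30 0 0 0 0 0; 60 -1 0 0 0 0; 90 -2 0 0 0 0; 115 -2 0 0 0 0; 125 -3 0 0 0 0; 125 -3 0 0 0 0; 125 -3 0 0 0 0",
)

```text
time: 12.65
position: [0.3937, 0.1359, 0.1246]
tool_rot: [0.682, 0.731, -0.001, -0.001]
ft_force: [0.2, 0.1, -1.0]
grip_width: 0.0289
grip_force: 60.0
```

```bash
python3 - <<'E'
from h import *
o=robot.get_obs();print(o['position'],R.from_quat(o['tool_rot']).as_matrix()[:,0],o['ft_force'],o['grip_width'],o['time'])
p=robot.camera('wrist');q=robot.camera('top')
for n,pp in (('w',p),('t',q)):
  for t in ['stand','roller_mid','pin_tip','nib_tip','bracket_nominal','tall_side','low_side']:
    for r in robot.tip_of(pp,t)[:1]: print(n,t,np.array(r['xyz']).round(4),round(r['p'],2),px(pp,r['xyz']).round()[0])
im=np.clip(cv2.resize(p['img'],None,fx=1.4,fy=1.4)*1.5,0,255).astype(np.uint8)
cv2.imwrite('pics/w6.png',im[:,:,::-1]);save(q,'t6')
E
```

```text
[0.39373964 0.13590579 0.12459667] [-7.00305640e-02  9.97544709e-01 -5.22967049e-04] [ 0.23912535  0.1201703  -1.03513127] 0.02885231006068371 12.65
w stand [0.3863 0.201  0.0006] 0.78 [283. 132.]
w roller_mid [0.3953 0.1345 0.1509] 0.74 [288. 272.]
w nib_tip [0.3871 0.2138 0.1505] 0.77 [283. 117.]
w bracket_nominal [0.3875 0.2044 0.0783] 0.64 [283. 132.]
t roller_mid [ 0.3972 -0.3714  0.0135] 0.86 [428. 263.]
t pin_tip [0.3995 0.0731 0.1494] 0.75 [243. 263.]
t nib_tip [ 0.3386 -0.4265  0.0133] 0.6 [451. 287.]
t low_side [0.391  0.1393 0.0772] 0.85 [218. 268.]
```

View pics/w6.png

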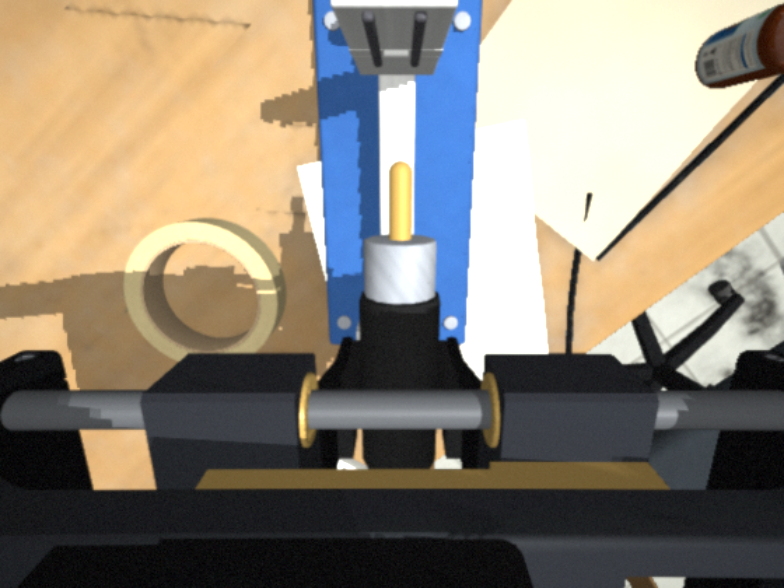

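The wrist picture shows the roller held straight: nib tip at (400,165), steel end at (400,268). The tall cheek is at the top, with its dark ribs at about (370,40) and (414,40), so the groove centre is slightly left of the nib. I'll measure the ribs per row.

```bash
python3 - <<'E'
from h import *
p=robot.camera('wrist');g=cv2.cvtColor(p['img'],cv2.COLOR_RGB2GRAY).astype(int)
for r in range(2,58,4): print(r,g[r,240:326:1][8:72].tolist())
for r in (122,130,150,160): 
  c=p['img'][r,250:320].astype(int); m=np.where(c[:,0]-c[:,2]>60)[0]+250; print(r,m.min() if len(m) else 0,m.max() if len(m) else 0)
for r in (175,190,200): print(r,g[r,255:320].tolist())
E
```

```text
2 [197, 198, 199, 199, 199, 199, 198, 197, 198, 199, 200, 201, 202, 201, 203, 203, 202, 199, 198, 198, 203, 206, 209, 209, 211, 210, 208, 206, 204, 204, 205, 204, 204, 204, 204, 205, 205, 206, 207, 208, 206, 202, 201, 202, 202, 203, 202, 204, 206, 207, 206, 207, 208, 209, 212, 211, 212, 211, 209, 209, 207, 206, 206, 206]
6 [73, 73, 72, 72, 72, 72, 76, 74, 71, 72, 72, 74, 73, 71, 73, 73, 74, 75, 73, 73, 71, 72, 74, 76, 75, 76, 76, 74, 74, 74, 73, 74, 74, 73, 71, 73, 73, 73, 73, 73, 73, 72, 72, 71, 71, 70, 72, 70, 70, 74, 71, 72, 72, 73, 71, 75, 73, 73, 74, 74, 73, 69, 72, 72]
10 [67, 69, 68, 70, 71, 69, 58, 58, 66, 74, 78, 82, 81, 76, 69, 63, 66, 72, 71, 71, 69, 68, 71, 71, 74, 74, 71, 73, 71, 71, 71, 69, 71, 69, 69, 71, 69, 70, 72, 70, 71, 73, 70, 64, 56, 53, 67, 74, 78, 80, 75, 61, 56, 61, 68, 72, 72, 72, 71, 70, 71, 69, 69, 70]
14 [69, 69, 70, 69, 69, 70, 63, 52, 48, 54, 54, 54, 57, 56, 47, 44, 60, 70, 70, 70, 71, 70, 70, 70, 72, 71, 75, 71, 72, 72, 70, 73, 71, 72, 72, 70, 71, 72, 73, 72, 70, 72, 70, 60, 44, 39, 49, 54, 56, 53, 55, 55, 56, 68, 72, 72, 71, 69, 69, 71, 70, 70, 71, 71
[... 2926 characters left out ...]
 155, 157, 157, 154, 149, 144, 136, 128, 114, 96, 91, 89, 89, 89, 88, 89, 90]
190 [89, 76, 55, 55, 54, 65, 74, 84, 90, 98, 103, 106, 111, 115, 118, 119, 122, 126, 131, 137, 140, 145, 147, 150, 152, 155, 158, 157, 157, 162, 166, 170, 175, 178, 177, 179, 179, 180, 181, 182, 180, 176, 171, 166, 162, 159, 159, 160, 159, 158, 155, 149, 141, 135, 127, 115, 100, 91, 89, 88, 88, 87, 89, 89, 89]
200 [53, 54, 54, 54, 55, 63, 75, 83, 88, 93, 101, 110, 115, 122, 127, 129, 135, 137, 138, 140, 141, 140, 142, 144, 147, 151, 155, 161, 165, 167, 169, 171, 172, 172, 171, 171, 171, 174, 178, 178, 177, 173, 169, 166, 163, 162, 160, 159, 154, 150, 146, 141, 136, 130, 124, 112, 97, 88, 89, 89, 87, 87, 88, 86, 87]
```

```bash
python3 - <<'E'
from h import *
p=robot.camera('wrist');i=p['img'].astype(int);b=(i[:,:,2]>i[:,:,0]+40);K=p['mtx'];D=np.array(p['distortion'],float);print(D)
u=lambda c,r:cv2.undistortPoints(np.array([[[float(c),float(r)]]]),K,D,P=K)[0,0].round(1)
for r in (30,70,90,110,170,200,230):
  m=np.where(b[r,200:370])[0]+200
  print(r,m.min(),m.max(),u((m.min()+m.max())/2,r))
g=cv2.cvtColor(p['img'],cv2.COLOR_RGB2GRAY).astype(int)
for r in (58,75,90,105): print(r,''.join('#' if not x else '.' for x in b[r,255:310]))
for c,r in ((277.6,10),(279.9,44),(278.9,30),(286,125),(286,190)): print(u(c,r))
M=np.array(p['world_to_cam']);dn=M[:3,:3]@[0,0,-1];ax=M[:3,:3]@[-.07,.9975,0];print('nadir',K@dn/dn[2],'vp',K@ax/ax[2])
E
```

```text
[0.0108822 0.        0.        0.        0.       ]
30 223 339 [281.   30.7]
70 226 337 [281.5  70.3]
90 226 336 [281.   90.2]
110 227 335 [281.  110.1]
170 231 333 [282. 170.]
200 232 331 [281.5 200. ]
230 234 330 [282. 230.]
58 ............###########################................
75 ............###########################................
90 .............##########################................
105 .............##########################................
[277.6  10.9]
[279.9  44.5]
[278.9  30.7]
[286.  125.1]
[286. 190.]
nadir [285.25452107 119.93133053   1.        ] vp [2.86711489e+02 1.24074145e+03 1.00000000e+00]
```

The stand and the roller are parallel, and the roller has to shift about 4 mm towards tool −y. I'll correct that, advance to just short of the cheek, and descend to about 120 mm axis height.

>>> move_arm(
  series="8 -2 0 0 0 0; 16 -3 0 0 0 0; 24 -4 0 0 0 0; 24 -4 10 0 0 0; 24 -4 20 0 0 0; 24 -4 27 0 0 0; 24 -4 30 0 0 0; 24 -4 30 0 0 0",
)

```text
time: 14.22
position: [0.3889, 0.1599, 0.0946]
tool_rot: [0.682, 0.731, -0.001, -0.001]
ft_force: [-0.3, -0.0, -0.9]
grip_width: 0.0288
grip_force: 60.0
```

```bash
python3 - <<'E'
from h import *
p=robot.camera('wrist');o=robot.get_obs();print(o['position'],o['ft_force'],o['moment'],o['time'])
im=cv2.resize(p['img'][0:240,190:380],None,fx=3,fy=2.5)
cv2.imwrite('pics/w7.png',np.clip(im*1.5,0,255).astype(np.uint8)[:,:,::-1])
i=p['img'].astype(int);b=(i[:,:,2]>i[:,:,0]+40)
for r in (90,110,200,230):
  m=np.where(b[r,200:370])[0]+200;print(r,(m.min()+m.max())/2)
for r in (120,130,150): 
  m=np.where(i[r,250:320,0]-i[r,250:320,2]>60)[0]+250; print(r,m.min() if len(m) else 0,m.max() if len(m) else 0)
E
```

```text
[0.38921744 0.15978996 0.09495634] [ 0.03491856  0.27496362 -0.69494437] [ 0.00039372 -0.05862361 -0.03364525] 14.2667
90 287.0
110 287.0
200 287.0
230 287.0
120 280 292
130 279 293
150 279 293
```

View pics/w7.png

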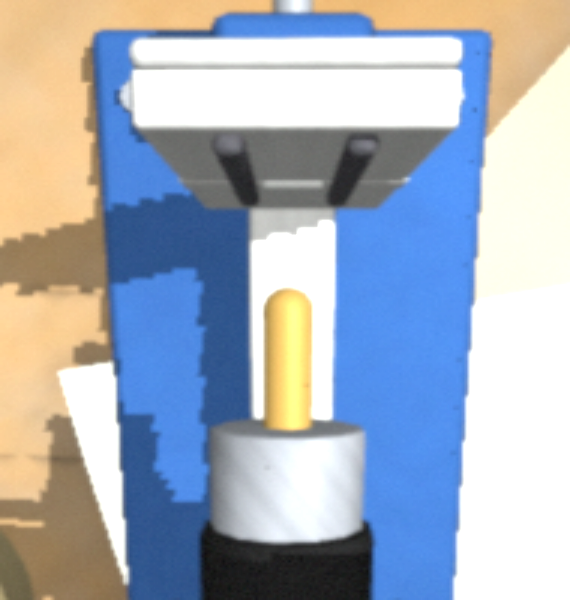

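The picture shows the nib at (288,300) in front of the cheek's groove, whose ribs are at about (240,175) and (352,175). The groove centre is 1 mm to the right of the nib. I'll correct by +1 mm and feel forward.

>>> move_arm(
  series="2 1 0 0 0 0; 4 1 0 0 0 0; 6 1 0 0 0 0; 8 1 0 0 0 0; 10 1 0 0 0 0; 12 1 0 0 0 0; 12 1 0 0 0 0; 12 1 0 0 0 0",
)

```text
time: 14.93
position: [0.3896, 0.1717, 0.0953]
tool_rot: [0.683, 0.731, 0.0, 0.0]
ft_force: [-0.1, -0.4, -1.6]
grip_width: 0.0289
grip_force: 60.0
```

>>> move_arm(
  series="2 0 0 0 0 0; 4 0 0 0 0 0; 6 0 0 0 0 0; 8 0 0 0 0 0; 8 0 0 0 0 0; 8 0 0 0 0 0",
)

```text
time: 15.43
position: [0.3891, 0.1797, 0.0952]
tool_rot: [0.683, 0.731, -0.0, 0.0]
ft_force: [-0.3, 0.3, -1.6]
grip_width: 0.029
grip_force: 60.0
```

>>> move_arm(
  series="2 0 0 0 0 0; 4 0 0 0 0 0; 6 0 0 0 0 0; 6 0 0 0 0 0; 6 0 0 0 0 0",
)

```text
time: 15.85
position: [0.3887, 0.1855, 0.0952]
tool_rot: [0.683, 0.731, -0.0, 0.0]
ft_force: [0.4, -3.3, -1.6]
grip_width: 0.0287
grip_force: 60.0
```

>>> move_arm(
  series="-1 0 0 0 0 0; -2 0 0 0 0 0; -2 0 0 0 0 0; -2 0 0 0 0 0",
)

```text
time: 16.18
position: [0.3888, 0.1834, 0.0952]
tool_rot: [0.683, 0.731, -0.0, -0.0]
ft_force: [-0.5, -2.6, -0.6]
grip_width: 0.0289
grip_force: 60.0
```

>>> move_arm(
  series="-1 0 0 0 0 0; -2 0 0 0 0 0; -2 0 0 0 0 0; -2 0 0 0 0 0",
)

```text
time: 16.52
position: [0.389, 0.1817, 0.0952]
tool_rot: [0.683, 0.731, 0.0, -0.0]
ft_force: [0.9, 0.4, -0.7]
grip_width: 0.0289
grip_force: 60.0
```

>>> move_arm(
  series="2 0 0 0 0 0; 4 0 0 0 0 0; 6 0 0 0 0 0; 8 0 0 0 0 0; 10 0 0 0 0 0; 12 0 0 0 0 0; 14 0 0 0 0 0; 15 0 0 0 0 0",
)

```text
time: 17.18
position: [0.388, 0.1965, 0.0952]
tool_rot: [0.682, 0.731, -0.0, 0.0]
ft_force: [0.2, -5.0, -1.2]
grip_width: 0.0288
grip_force: 60.0
```

>>> move_arm(
  series="1 0 0 0 0 0; 2 0 0 0 0 0; 3 0 0 0 0 0; 4 0 0 0 0 0; 4 0 0 0 0 0; 4 0 0 0 0 0; 4 0 0 0 0 0",
)

```text
time: 17.77
position: [0.3877, 0.2005, 0.0952]
tool_rot: [0.683, 0.731, -0.0, 0.0]
ft_force: [1.5, -4.2, -1.5]
grip_width: 0.0288
grip_force: 60.0
```

>>> move_arm(
  series="0.5 0 0 0 0 0; 1 0 0 0 0 0; 1 0 0 0 0 0; 1 0 0 0 0 0; 1 0 0 0 0 0",
)

```text
time: 18.18
position: [0.3877, 0.2015, 0.0952]
tool_rot: [0.683, 0.731, 0.0, 0.0]
ft_force: [1.9, -4.8, -1.0]
grip_width: 0.0288
grip_force: 60.0
```

>>> move_arm(
  series="0.5 0 0 0 0 0; 1 0 0 0 0 0; 1 0 0 0 0 0; 1 0 0 0 0 0; 1 0 0 0 0 0",
)

```text
time: 18.6
position: [0.3876, 0.2025, 0.0952]
tool_rot: [0.683, 0.731, 0.0, 0.0]
ft_force: [1.6, -5.0, -1.3]
grip_width: 0.0286
grip_force: 60.0
```

>>> move_arm(
  series="0.5 0 0 0 0 0; 0.5 0 0 0 0 0; 0.5 0 0 0 0 0; 0.5 0 0 0 0 0",
)

```text
time: 18.93
position: [0.3876, 0.2029, 0.0952]
tool_rot: [0.683, 0.731, -0.0, 0.0]
ft_force: [0.9, -5.2, -1.2]
grip_width: 0.0284
grip_force: 60.0
```

>>> move_arm(
  series="0.5 0 0 0 0 0; 0.5 0 0 0 0 0; 0.5 0 0 0 0 0; 0.5 0 0 0 0 0",
)

```text
time: 19.27
position: [0.3875, 0.2032, 0.0952]
tool_rot: [0.683, 0.731, -0.0, 0.0]
ft_force: [1.4, -5.9, -0.3]
grip_width: 0.0288
grip_force: 60.0
```

>>> move_arm(
  series="0.5 0 0 0 0 0; 0.5 0 0 0 0 0; 0.5 0 0 0 0 0; 0.5 0 0 0 0 0",
)

```text
time: 19.6
position: [0.3875, 0.2033, 0.0952]
tool_rot: [0.682, 0.731, -0.001, 0.0]
ft_force: [1.9, -7.9, -1.7]
grip_width: 0.0285
grip_force: 60.0
```

The spring's end stop is felt just past TCP y ≈ 0.203. I'll back off to about 19.6 mm pressed and shift 1 mm sideways to ease the side force.

>>> move_arm(
  series="-1 0 0 0 0 0; -2 0 0 0 0 0; -2 0.5 0 0 0 0; -2 1 0 0 0 0; -2 1 0 0 0 0; -2 1 0 0 0 0",
)

```text
time: 20.1
position: [0.3879, 0.202, 0.0951]
tool_rot: [0.683, 0.731, -0.001, -0.0]
ft_force: [-1.3, -5.4, -1.9]
grip_width: 0.0285
grip_force: 60.0
```

>>> move_arm(
  series="0 0 1 0 0 0; 0 0 2 0 0 0; 0 0 3 0 0 0; 0 0 4 0 0 0; 0 0 4 0 0 0",
)

```text
time: 20.52
position: [0.3887, 0.2022, 0.0913]
tool_rot: [0.683, 0.731, 0.0, 0.0]
ft_force: [-0.1, -5.0, -0.0]
grip_width: 0.029
grip_force: 60.0
```

>>> move_arm(
  series="0 0 2 0 0 0; 0 0 4 0 0 0; 0 0 6 0 0 0; 0 0 8 0 0 0; 0 0 9 0 0 0; 0 0 10 0 0 0; 0 0 11 0 0 0; 0 0 12 0 0 0",
)

```text
time: 21.18
position: [0.3888, 0.2021, 0.0791]
tool_rot: [0.683, 0.731, 0.0, 0.0]
ft_force: [0.3, -5.5, 2.8]
grip_width: 0.0285
grip_force: 60.0
```

>>> move_arm(
  series="0 0 1 0 0 0; 0 0 2 0 0 0; 0 0 3 0 0 0; 0 0 4 0 0 0; 0 0 5 0 0 0; 0 0 6 0 0 0",
)

```text
time: 21.68
position: [0.3885, 0.2021, 0.0731]
tool_rot: [0.683, 0.731, -0.0, -0.0]
ft_force: [0.5, -5.4, 1.2]
grip_width: 0.0289
grip_force: 60.0
```

>>> move_arm(
  series="0 0 1 0 0 0; 0 0 2 0 0 0; 0 0 3 0 0 0; 0 0 4 0 0 0; 0 0 5 0 0 0; 0 0 6 0 0 0",
)

```text
time: 22.18
position: [0.3884, 0.2025, 0.0668]
tool_rot: [0.683, 0.73, 0.0, -0.0]
ft_force: [0.5, -0.1, -1.9]
grip_width: 0.0285
grip_force: 60.0
```

>>> move_arm(
  series="0 0 0.7 0 0 0; 0 0 1.4 0 0 0; 0 0 2 0 0 0",
)

```text
time: 22.43
position: [0.3885, 0.202, 0.0651]
tool_rot: [0.683, 0.731, -0.0, -0.0]
ft_force: [-0.1, -3.7, 0.7]
grip_width: 0.0287
grip_force: 60.0
```

>>> move_arm(
  series="0 0 0.7 0 0 0; 0 0 1.4 0 0 0; 0 0 2 0 0 0",
)

```text
time: 22.68
position: [0.3885, 0.202, 0.0633]
tool_rot: [0.683, 0.731, 0.0, 0.0]
ft_force: [-0.4, -3.7, 1.1]
grip_width: 0.0285
grip_force: 60.0
```

The nib has sprung in: the side force dropped to 3.7 N. The upward force shows I'm a little low, so I'll come up 1.5 mm.

>>> move_arm(
  series="0 0 -0.5 0 0 0; 0 0 -1 0 0 0; 0 0 -1.5 0 0 0; 0 0 -1.5 0 0 0; 0 0 -1.5 0 0 0",
)

```text
time: 23.1
position: [0.3885, 0.202, 0.0647]
tool_rot: [0.683, 0.731, -0.0, -0.0]
ft_force: [0.3, -4.2, -1.5]
grip_width: 0.0285
grip_force: 60.0
```

>>> move_arm(
  series="-1 0 0 0 0 0; -2 0 0 0 0 0; -3 0 0 0 0 0; -4 0 0 0 0 0; -5 0 0 0 0 0; -6 0 0 0 0 0; -7 0 0 0 0 0; -7 0 0 0 0 0",
)

```text
time: 23.77
position: [0.389, 0.1949, 0.0647]
tool_rot: [0.683, 0.731, -0.0, -0.0]
ft_force: [0.3, -3.8, -1.7]
grip_width: 0.0284
grip_force: 60.0
```

>>> move_arm(
  series="-0.7 0 0 0 0 0; -1.4 0 0 0 0 0; -2 0 0 0 0 0; -2 0 0 0 0 0; -2 0 0 0 0 0",
)

```text
time: 24.18
position: [0.3892, 0.193, 0.0647]
tool_rot: [0.683, 0.731, -0.0, -0.0]
ft_force: [-0.5, -3.5, -1.7]
grip_width: 0.0287
grip_force: 60.0
```

>>> move_arm(
  series="-0.5 0 0 0 0 0; -1 0 0 0 0 0; -1 0 0 0 0 0; -1 0 0 0 0 0",
)

```text
time: 24.52
position: [0.3893, 0.192, 0.0647]
tool_rot: [0.683, 0.731, -0.0, -0.0]
ft_force: [-0.3, -3.5, -2.0]
grip_width: 0.0288
grip_force: 60.0
```

>>> move_arm(
  series="-0.4 0 0 0 0 0; -0.8 0 0 0 0 0; -0.8 0 0 0 0 0; -0.8 0 0 0 0 0",
)

```text
time: 24.85
position: [0.3893, 0.1917, 0.0647]
tool_rot: [0.683, 0.731, 0.0, -0.0]
ft_force: [-0.4, 1.7, -2.1]
grip_width: 0.0288
grip_force: 60.0
```

The steel end lies against the low cheek, so I'll release.

>>> move_arm(
  series="0 0 0 0 0 0; 0 0 0 0 0 0; 0 0 0 0 0 0; 0 0 0 0 0 0; 0 0 0 0 0 0; 0 0 0 0 0 0; 0 0 0 0 0 0; 0 0 0 0 0 0",
  jaw=0.8,
)

```text
time: 25.52
position: [0.3894, 0.1913, 0.0647]
tool_rot: [0.683, 0.731, 0.0, 0.0]
ft_force: [-0.1, 0.4, -0.1]
grip_width: 0.0676
grip_force: 0.0
```

>>> move_arm(
  series="0 0 -8 0 0 0; 0 0 -25 0 0 0; 0 0 -50 0 0 0; 0 0 -75 0 0 0; 0 0 -100 0 0 0; 0 0 -120 0 0 0; 0 0 -130 0 0 0; 0 0 -130 0 0 0",
)

```text
time: 26.18
position: [0.3909, 0.1917, 0.1975]
tool_rot: [0.683, 0.731, 0.003, 0.002]
ft_force: [-0.2, -0.3, -1.3]
grip_width: 0.0695
grip_force: 0.0
```

```bash
python3 - <<'E'
from h import *
p=robot.camera('wrist');o=robot.get_obs();print(o['position'],o['ft_force'],o['grip_width'],o['time'])
for t in ['roller_mid','pin_tip','nib_tip','bracket_nominal']:
    for r in robot.tip_of(p,t)[:2]: print(t,np.array(r['xyz']).round(4),round(r['p'],2))
q=robot.camera('side');im=np.zeros((600,800,3),np.uint8)
im[:420,:560]=p['img'];s=cv2.resize(q['img'][200:300,170:290],None,fx=2,fy=2);im[400:600,560:800]=s
cv2.imwrite('pics/f1.png',np.clip(im*1.4,0,255).astype(np.uint8)[:,:,::-1])
E
```

```text
[0.39001046 0.19148266 0.19614874] [-0.59695418 -0.30669551 -0.30707849] 0.06934658968511866 26.2333
roller_mid [0.389  0.1926 0.0865] 0.96
pin_tip [0.3897 0.1274 0.0875] 0.66
```

View pics/f1.png

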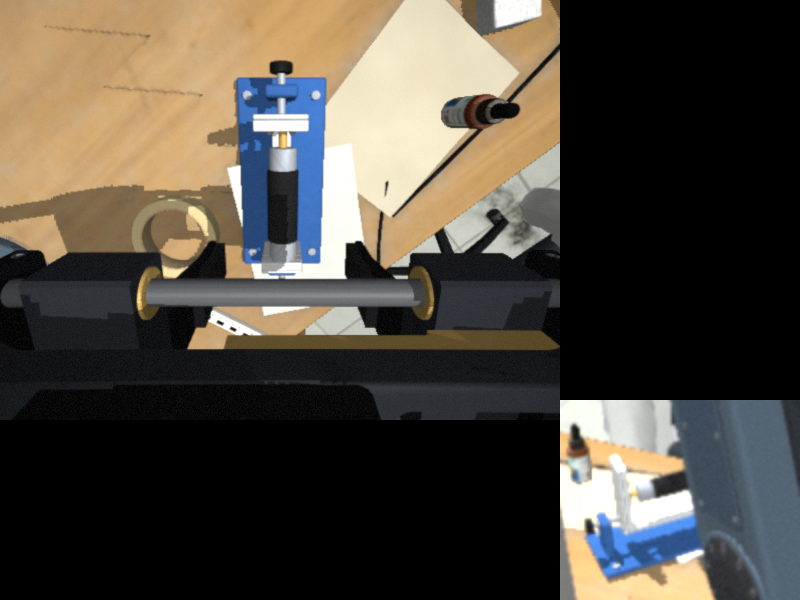

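The picture shows the roller level between the cheeks: barrel at (283,205), nib at (283,142) running into the tall cheek, steel end at (282,255) against the low cheek. The gripper is clear of everything and the bottle stands untouched at (480,110).

```bash
python3 -c "
from rig import robot
print(robot.hand_in())"
```

```text
the job is handed in; nothing more can be done
None
```

The roller is back in the stand: the nib sprang into the tall cheek's socket, the pin went home until the steel end met the low cheek, and the gripper let go and moved clear. I handed the job in at about 26 s; no verdict came back.

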